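# Clear the V-nest and hold a lens barrel seated in it

### The arm

A 6-joint arm with a two-finger parallel gripper is mounted at the origin on the work surface. World frame = base frame: x ahead of the robot, y to its left, z up, the work surface at z = 0. Lengths are in m, angles in rad, forces in N, time in s.
With the tool pointing down it reaches from about 0.275 to 0.825 m from the base axis. Payload 4.9 kg.
Tool frame: the origin (TCP) lies midway between the tips of the shut fingers; the grasp point (between the pads) lies 19 mm behind it; z points along the fingers, y is the line along which they close (so a half turn about z gives the same grasp; the last joint's range is limited). The gripper opens to 85 mm and grips with 20 to 120 N. Pads are 22 mm wide; open, the fingers measure 114 mm over their backs; the gripper's body (76 mm by 85 mm) begins 54 mm behind the grasp point. The pads swing forward as they close: fully open they stand 13 mm farther back than shut.
Start: joints at [1.152, 0.326, -0.193, 1.052, 0, 1.437], TCP at [0.155, 0.528, 0.231] pointing down, gripper open.
Joint ranges: [-2.65, 2.65], [-0.97, 1.79], [-1.3, 1.35], [-1.93, 2.1], [-1.47, 1.37], [-3.14, 3.14]. Speed limits (rad/s): [2.57, 2.57, 3.14, 3.14, 3.14, 3.14].

### API

Orientations are given as a unit quaternion [x, y, z, w].
In Python, from rig import manip, viewer, spot_in, masks_of gives the robot as it stands.
- The arm moves only by the tool servo_tool, never from a script. Its argument "series" is a list that holds one entry, the list of rows, each a list of 5 numbers: the finger opening in mm, from 0 to 85.4, then the shift along the tool's x, y, z in mm, then the turn about the tool's z in rad. A call has 1 to 8 rows; each row is the pose to reach, as a shift and turn from the pose commanded when the call began, along the tool's axes at that moment; what a row does not reach only later rows make up. A row lasts 1/10 s, in which the tool goes at most 50 mm and 8.59 degrees, less where a joint would pass 70% of its speed; a pose out of reach is approached as far as the arm can. A call with a gripper value outside its range is refused whole. The fingers move at their own pace and stop on an object; "force" is the grip in N (left out, the last holds). Time passes only in rows, so rows that repeat a pose let the fingers close. It gives the time, the measured TCP pose, the force, the opening and the grip force at its end, in the units of the state.
- manip.sense(): the state, without advancing time (a new reading comes with each control period).
- viewer.capture(name): name is "side" or "top" or "wrist"; returns a dict with "image" (480x640x3 uint8, blue, green, red), "depth" (480x640 float32, m along the optical axis (not along the pixel's ray), 0 where there is no reading), "fx", "fy", "cx", "cy" (pixels), "extrinsics" (4x4, takes a point from camera to world coordinates); the wrist camera has in their place "T_tool_cam" (4x4, takes a point from camera to tool coordinates, whose origin is the TCP and whose axes are the flange's). Camera axes: x right, y up, looking along -z (the intrinsics and any distortion apply to the point x, -y, -z); pixel columns grow to the right and rows downward; lengths in m; the calibration is good to about 2 mm. A picture is of the moment at which its call begins: read the wrist's pose just before it.
- manip.hand_in(): hands the job in; it is judged then, once.
Trained networks look in the newest picture that a camera, given by its name, has taken for a name from the list of things; names that differ only in an ending like _2 or _b are one class to them, and where a whole thing is asked for, a point or a joint stands for the part that bears it (a point fixed in the world has none). Each returns a list of dicts, best first, with "p" (0 to 1); they miss things now and then, are a little off and sometimes report something else, mostly with a low value. They report only what shows in the picture. A call takes as long as a camera call. They do not tell look-alikes from the thing itself.
- spot_in(camera, name): "extent" ([left, top, right, bottom] in pixels, round what is visible of it).
- masks_of(camera, name): "region" (480x640 bool, what is visible of it) and "extent" ([left, top, right, bottom] in pixels, round what is visible of it).
The state is a dict: "clock": time; "q": joint angles; "joint_velocities": joint speeds; "joint_efforts": joint torques, N m; "tcp_pos": TCP position; "ee_rot": TCP orientation; "ft_force": force on the tool from outside, world axes, zero at the start; "moment": the same for the moment, N m; "grip_width": finger opening in m; "gripper_force": force on a finger pad.
Only numpy, scipy, OpenCV 4.12 (cv2) and the standard library are available. Lean on these libraries where they do the work, as an engineer would, in place of code of your own. Each camera call takes 0.05 s, during which the arm holds its last target. There are 200 camera calls.

### The job

Using the blue V-nosed scraper, sweep the three brass offcuts along the V-groove of the spring nest and off its end into the orange catch tray, without touching them with the fingers, then stand the scraper upright in its black stand again. Then take the black lens barrel from its white rest, lay it lengthways in the cleared groove, wholly on the groove, and press it gently down so that it bears on both flanks and the sprung V-block sinks about 5 mm. Finish while holding it like that, still gripped and pressed: do not let go at the end, and leave the other things on the table alone.

Things in the scene. Friction and masses are not known exactly. Their poses are not given: they have to be found in the camera images.
- nest: Fixed nest: grey base plate 90 x 115 mm, 10 mm thick, that carries the sprung V-block, with an orange open catch tray at its -y end. Origin on the table under the middle of the groove, z up; its y axis runs along the groove, the tray lies to -y. Turned by up to about 20 degrees from the world axes.
- groove (a point): Middle of the V-groove's bottom line, on the moving V-block; y along the groove, x across, z up. Height 50 mm above the table when not pressed. The groove is a 90 degree V (two 45 degree steel flanks), 100 mm long (y -50 to +50), both ends open, 17 mm deep and 34 mm wide at the top; the block is 41 mm wide outside. At the -y end it overhangs the tray. A 40 mm barrel seated on both flanks has its axis 28.3 mm above this point.
- vblock (a joint): How far the V-block has been pushed down, in m: 0 at rest (top), 0.013 at the bottom stop. Spring with preload: it starts to sink under about 2.5 N and then 1.5 N for each mm (10 N at 5 mm). The block also floats across the groove by up to 4 mm either way against a 1.5 N/mm centring spring, so a barrel a little off centre finds both flanks.
- flank_a: The flank on the groove's +x side, a steel face 24 x 100 mm at 45 degrees. Origin equal to the nest's (moving with the block).
- flank_b: The flank on the groove's -x side, likewise.
- tray (a point): Middle of the inner floor of the catch tray (4 mm above the table), axes as the nest's. Inside 82 mm across (x) by 80 mm (y), walls 4 mm thick, their tops 24 mm above the table.
- chip1: Brass offcut, a 9 x 9 x 10 mm block of 10 g, lying loose in the V with one edge down in its bottom line (12.7 mm high so) and its 10 mm length along the groove. Origin at its centre. The three lie apart between 21 mm on the groove's +y side and 38 mm on the tray side.
- chip2: Brass offcut, a 9 x 9 x 10 mm block of 10 g, lying loose in the V with one edge down in its bottom line (12.7 mm high so) and its 10 mm length along the groove. Origin at its centre. The three lie apart between 21 mm on the groove's +y side and 38 mm on the tray side.
- chip3: Brass offcut, a 9 x 9 x 10 mm block of 10 g, lying loose in the V with one edge down in its bottom line (12.7 mm high so) and its 10 mm length along the groove. Origin at its centre. The three lie apart between 21 mm on the groove's +y side and 38 mm on the tray side.
- scraper: Blue plastic scraper with three white bands, 78 mm tall, 90 g: upper body 24 mm (x) by 20 mm (y), up from 12 mm above the tip; below, a 90 degree V nose, edge along y (20 mm thick along y), that fits the groove. Origin at the middle of the nose's lower edge, z up along the handle. To sweep, its y lies along the groove. It stands nose down in its stand. The table, nest and stand leave its upper 45 mm free to grip.
- stand: Fixed black stand with a short V-slot (90 degrees, 17 mm deep) between grey end plates 32 mm apart along its y. Origin on the table under its centre; footprint 60 (x) by 48 (y) mm, top at 27 mm. The slot's bottom line runs along y, 10 mm above the table: the standing scraper's origin lies there, with its y along the stand's y (either way round).
- rest: Fixed white rest plate 75 x 110 mm, 6 mm thick, with two ribs along its y (outer faces 37 mm apart, tops 12 mm above the table) between which the barrel lies. Origin on the table under its centre. The rest and the stand may swap places between the robot's left and right.
- barrel: Lens barrel: smooth black cylinder 40 mm diameter, 70 mm long, about 180 g, with thin brass and steel rings and a glass at each end. Origin at its centre on its axis, which is its y. It lies on its rest along the rest's y, axis 26 mm above the table.
- dispenser: Bystander: turquoise bottle 64 mm diameter, 120 mm tall. Origin under its base.
- spool: Bystander: yellow solder spool 64 mm diameter, 25 mm high. Origin under its base.
- flux_tin: Bystander: brass-coloured tin with a pale lid, 60 mm diameter, 26 mm high. Origin under its base.
- driver: Bystander: screwdriver lying between the robot and the nest. Origin under it.
- remote: Bystander: grey remote control 45 x 110 x 20 mm. Origin under its base.
- brush: Bystander: toothbrush-like brush lying flat, about 175 mm long. Origin under it.
There are look-alikes about, which are no part of the job. Of the things like the scraper, leave any that is pink; of the rest the larger one is meant.

How it is judged:
By the outcome, as a careful person would: the job done as asked, in the order asked, and still so for the second after the job is handed in, while the arm keeps its last pose, push and grip.
It also fails if it takes over 58 s, if anything falls off the work surface, if the arm or the gripper's body presses on something with over 40 N, if the wrist force passes 120 N, or if a joint passes its speed limit or range.

## Working session

There is one attempt and no reset: what is moved stays moved. The work goes in short steps, Python scripts to look and compute and a tool call to move; the robot and the scene stay as the last step left them, time stands still between calls to the robot, and variables do not carry over. Pictures are saved under pics/ and viewed, at most 10 in all, crops included, and the job is handed in when it is done.

Besides the shell and the picture viewer there is one more tool, called after "Call:" by a JSON object that holds its "method" and its "body", one argument or row to a line. servo_tool: Moves the arm, as the interface text tells. Its arguments: {"type":"object","properties":{"series":{"type":"array","items":{"type":"array","items":{"type":"array","items":{"type":"number"}}}},"force":{"type":"number"}},"required":["series"]}

```bash
ls; mkdir -p pics
cat > h.py <<'E'
import numpy as np, cv2
from rig import manip, viewer, spot_in, masks_of
from scipy.spatial.transform import Rotation as R
def cap(n):
    s=manip.sense(); c=viewer.capture(n)
    if n=="wrist":
        T=np.eye(4); T[:3,:3]=R.from_quat(s["ee_rot"]).as_matrix(); T[:3,3]=s["tcp_pos"]
        c["extrinsics"]=T@np.array(c["T_tool_cam"])
    return c
def cloud(c,m=None):
    d=c["depth"]; v,u=np.nonzero((d>0) if m is None else (m&(d>0))); z=d[v,u]
    P=np.stack([(u-c["cx"])/c["fx"]*z,-(v-c["cy"])/c["fy"]*z,-z],1)
    E=np.array(c["extrinsics"]); return P@E[:3,:3].T+E[:3,3]
E
python3 - <<'E'
from h import *
print(manip.sense())
ims=[]
for n in ["top","side"]:
    c=cap(n); cv2.imwrite(f"pics/{n}0.png",c["image"])
    print(n,{k:v for k,v in c.items() if k not in("image","depth")})
    for t in ["nest","groove","tray","chip1","scraper","stand","rest","barrel","dispenser","spool","flux_tin","driver","remote","brush"]:
        for r in masks_of(n,t):
            if r["p"]<0.3: continue
            P=cloud(c,r["region"]); 
            if len(P)<5: continue
            print(t,round(r["p"],2),np.round(r["extent"]),"med",np.round(np.median(P,0),3),"zmax",np.round(np.percentile(P[:,2],95),3))
E
```

```text
pics
{'clock': 0.0, 'q': array([ 1.15183484e+00,  3.26934166e-01, -1.93549628e-01,  1.05198658e+00,
       -1.24523303e-06,  1.43661515e+00]), 'joint_velocities': array([ 0.00010184, -0.00020808,  0.00028089, -0.00046902,  0.0023059 ,
        0.00055682]), 'joint_efforts': array([ 1.20064378e-03, -4.43395758e+01,  2.62440813e+01,  1.54697348e-02,
        1.98665549e-05, -1.60137663e-06]), 'tcp_pos': array([0.15427169, 0.52734103, 0.23052011]), 'ee_rot': array([ 1.41909431e-01,  9.89879292e-01, -8.05383233e-04, -2.27957429e-04]), 'ft_force': array([-0.21311183, -0.04206101, -0.79783931]), 'moment': array([-0.01462149,  0.0143838 , -0.00493097]), 'gripper_force': 0.0, 'grip_width': 0.08563112047428433}
top {'fx': 567.594540451054, 'fy': 567.594540451054, 'cx': 312.96138976766014, 'cy': 249.30043038035527, 'extrinsics': array([[ 0.01719136,  0.99813509, -0.05857308,  0.49995599],
       [-0.99984897,  0.0173111 ,  0.00153751, -0.01780135],
       [ 0.00254861,  0.0585378 ,  0.99828194,  1.34066643],
       [ 0.        ,  0.        ,  0.        ,  1.        ]])}
nest 0.98 [263. 237. 353.
[... 2773 characters left out ...]
el 0.96 [356. 166. 386. 181.] med [ 0.474 -0.282  0.039] zmax 0.047
dispenser 0.74 [221. 386. 265. 449.] med [0.659 0.412 0.081] zmax 0.121
spool 0.86 [240. 207. 263. 228.] med [ 0.743 -0.098  0.025] zmax 0.028
spool 0.61 [322. 232. 346. 281.] med [0.544 0.04  0.06 ] zmax 0.068
flux_tin 0.67 [208. 280. 233. 311.] med [0.762 0.137 0.026] zmax 0.029
flux_tin 0.36 [325. 235. 338. 273.] med [0.558 0.038 0.061] zmax 0.068
driver 0.98 [406. 239. 426. 307.] med [ 0.367 -0.005  0.022] zmax 0.027
driver 0.34 [337. 230. 344. 271.] med [0.536 0.03  0.062] zmax 0.068
remote 0.94 [309. 135. 328. 163.] med [ 0.628 -0.414  0.02 ] zmax 0.023
brush 0.83 [368. 415. 391. 480.] med [0.446 0.405 0.007] zmax 0.01
```

Run:
```python
import cv2
a=cv2.imread("pics/top0.png")[150:350,60:520]; cv2.imwrite("pics/top0c.png",cv2.resize(a,(800,348),interpolation=cv2.INTER_CUBIC))
b=cv2.imread("pics/side0.png")[120:460,200:440]; cv2.imwrite("pics/side0c.png",cv2.resize(b,None,fx=1.75,fy=1.75,interpolation=cv2.INTER_CUBIC))
```

```text
(no output)
```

View pics/top0c.png

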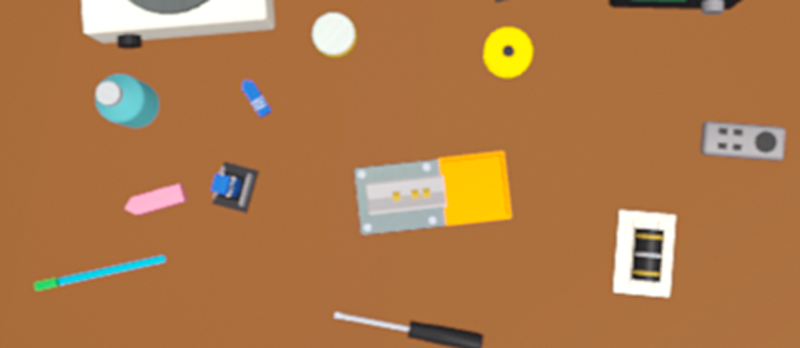

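View pics/side0c.png

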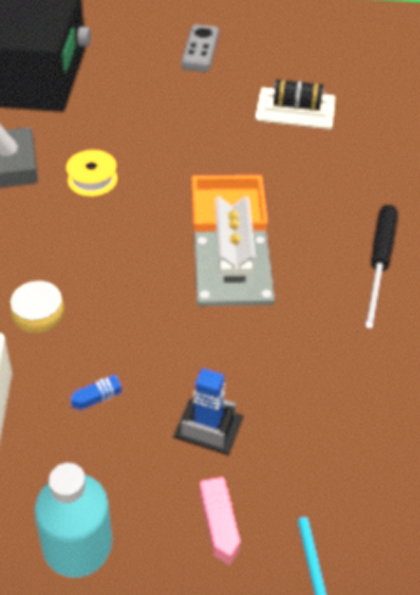

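Top crop: the standing blue scraper is at about (228,185) in the black stand. A small blue look-alike lies at (257,98) and a pink one at (155,200). The nest is at (433,190) with three chips and its tray to the right, and the barrel is at (648,254). The side crop agrees.

```bash
cat >> h.py <<'E'
def rect(P,lab):
    (cx,cy),(w,h),a=cv2.minAreaRect((P[:,:2]*1000).astype(np.float32))
    print(lab,"c",round(cx,1),round(cy,1),"wh",round(w,1),round(h,1),"ang",round(a,1),"n",len(P),"z",np.round(np.percentile(P[:,2],[5,50,95])*1000,1))
def near(P,x,y,r,z0,z1):
    return P[(np.hypot(P[:,0]-x,P[:,1]-y)<r)&(P[:,2]>z0)&(P[:,2]<z1)]
E
python3 - <<'E'
from h import *
from scipy.stats import trim_mean
for n in ["top","side"]:
    c=cap(n); P=cloud(c); print(n)
    rect(near(P,.554,.254,.045,.075,.1),"scr top")
    rect(near(P,.554,.254,.045,.02,.033),"stand top")
    rect(near(P,.548,.03,.075,.055,.075),"vblock")
    rect(near(P,.55,-.01,.14,.003,.075),"nest all")
    rect(near(P,.55,-.09,.07,.018,.03),"tray rim")
    rect(near(P,.475,-.29,.05,.025,.055),"barrel")
    rect(near(P,.475,-.29,.085,.003,.055),"rest")
    rect(near(P,.675,.232,.05,.006,.04),"blue small")
    t=near(P,.6,0.1,.5,-.01,.01); print("table z",np.median(t[:,2]))
c=cap("wrist"); print(c["T_tool_cam"].round(3),c["fx"])
E
```

```text
top
scr top c 555.1 261.5 wh 21.7 23.7 ang 76.9 n 108 z [80.5 87.6 91.3]
stand top c 554.6 258.6 wh 41.1 43.8 ang 76.6 n 177 z [21.2 26.4 30.4]
vblock c 546.5 25.5 wh 41.1 99.5 ang 7.3 n 669 z [55.9 62.4 68.8]
nest all c 550.3 -10.1 wh 276.0 274.9 ang 1.0 n 4224 z [ 3.3  7.7 64.3]
tray rim c 557.9 -65.0 wh 89.8 86.9 ang 7.3 n 190 z [20.1 24.4 28.2]
barrel c 473.4 -294.9 wh 40.8 71.7 ang 85.8 n 549 z [32.1 42.7 48.7]
rest c 475.4 -289.5 wh 167.5 163.4 ang 63.9 n 1875 z [ 3.3  7.5 46.6]
blue small c 672.1 236.7 wh 80.5 89.5 ang 79.4 n 187 z [ 6.7 13.9 18.1]
table z 0.0004382008386291103
side
scr top c 556.6 260.8 wh 21.1 24.5 ang 76.6 n 205 z [76.9 87.9 90.5]
stand top c 556.4 258.2 wh 42.1 45.3 ang 75.8 n 332 z [21.6 26.9 30.7]
vblock c 547.5 25.1 wh 40.8 103.2 ang 7.4 n 649 z [55.9 62.1 67.6]
nest all c 548.9 -9.5 wh 276.0 269.3 ang 14.3 n 3429 z [ 3.3 11.4 65.1]
tray rim c 558.4 -66.7 wh 89.9 88.7 ang 5.7 n 220 z [18.9 23.7 26.6]
barrel c 474.8 -291.7 wh 37.5 71.9 ang 85.0 n 371 z [27.2 40.7 47.3]
rest c 478.0 -295.1 wh 156.7 160.0 ang 79.9 n 1012 z [ 3.6 11.  46.1]
blue small c 678.3 232.9 wh 53.3 21.4 ang 34.6 n 286 z [ 8.1 14.3 16.8]
table z 0.000803903594930433
[[ 0.001  0.958  0.285  0.073]
 [ 1.    -0.    -0.001  0.001]
 [-0.001  0.285 -0.958 -0.142]
 [ 0.     0.     0.     1.   ]] 336.7650236161118
```

Call:
{"method": "servo_tool", "body": {
  "series": [
    [[85, -50, -16, 0, 0], [85, -100, -33, 0, 0], [85, -150, -49, 0, 0], [85, -200, -65, 0, 0], [85, -250, -82, 0, 0], [85, -300, -98, 0, 0], [85, -350, -114, 0, 0], [85, -400, -130, 0, 0]]
  ]
}}

```text
clock: 2.45
tcp_pos: [0.4864, 0.3009, 0.2315]
ee_rot: [0.142, 0.99, 0.0, 0.0]
ft_force: [-0.6, 1.3, 0.5]
grip_width: 0.0847
gripper_force: 0.0
```

Run:
```python
from h import *
c=cap("wrist"); cv2.imwrite("pics/w1.png",c["image"]); P=cloud(c)
rect(near(P,.556,.261,.04,.08,.1),"scr top")
rect(near(P,.556,.261,.05,.023,.033),"stand top")
rect(near(P,.556,.261,.05,.004,.033),"stand all")
rect(near(P,.547,.025,.075,.055,.075),"vblock")
```

```text
scr top c 556.5 261.6 wh 20.0 24.5 ang 73.5 n 538 z [82.8 87.3 88.7]
stand top c 556.3 259.4 wh 40.1 44.9 ang 75.8 n 605 z [23.8 26.5 28.3]
stand all c 556.1 259.5 wh 48.0 59.8 ang 75.9 n 1364 z [ 4.3 20.8 27.6]
vblock c 548.1 26.1 wh 41.5 102.1 ang 7.4 n 2484 z [55.6 60.5 66. ]
```

View pics/w1.png

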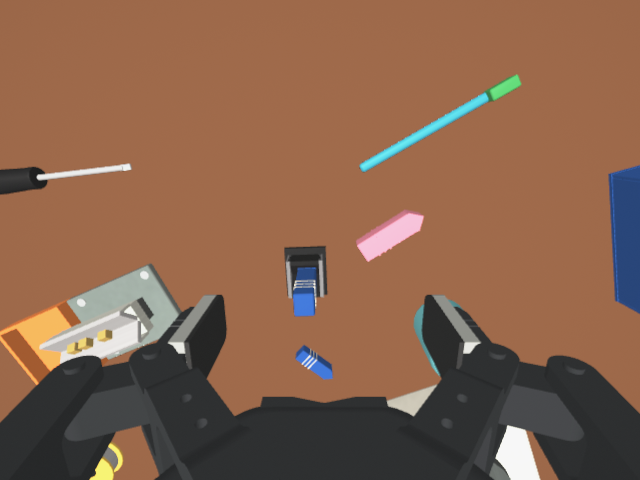

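Wrist view: the scraper stands in its stand at (305,290), agreeing with the top and side estimates. The nest and its three chips are at (90,340).

```bash
cat >> h.py <<'E'
def go(x,y,z,ang):
    "shift in mm in tool axes, turn rad, so that tcp at x,y,z(m) and tool y along world angle ang (deg), modulo 180"
    s=manip.sense(); M=R.from_quat(s["ee_rot"]).as_matrix()
    d=M.T@(np.array([x,y,z])-s["tcp_pos"])*1000
    a=np.degrees(np.arctan2(M[1,1],M[0,1])); t=-((ang-a+90)%180-90)
    print("t",s["clock"],"tcp",s["tcp_pos"].round(4),"yang",a.round(2),"tilt",M[:,2].round(4),"F",s["ft_force"].round(2),"grip",round(s["grip_width"],4),round(s["gripper_force"],1))
    print("shift",d.round(1),"turn",np.radians(t).round(4),"q6",s["q"].round(3))
E
python3 -c "
from h import *
go(.5564,.2605,.048,75.9)"
```

```text
t 2.5 tcp [0.4931 0.2964 0.2313] yang 73.27 tilt [ 0.0059 -0.0031 -1.    ] F [ 6.69 -1.49  0.09] grip 0.0847 0.0
shift [-69.8 -15.9 183.8] turn -0.0459 q6 [ 0.416  0.37  -0.128  1.068 -0.005  0.708]
```

Call:
{"method": "servo_tool", "body": {
  "series": [
    [[85, -40, -10, 10, -0.038], [85, -61, -14, 50, -0.038], [85, -61, -14, 90, -0.038], [85, -61, -14, 110, -0.038], [85, -61, -14, 110, -0.038], [85, -61, -14, 110, -0.038]]
  ]
}}

```text
clock: 3.1
tcp_pos: [0.5394, 0.2719, 0.1217]
ee_rot: [0.123, 0.992, -0.0, -0.0]
ft_force: [0.5, 0.0, 1.1]
grip_width: 0.0852
gripper_force: 0.0
```

```bash
python3 -c "
from h import *
go(.5564,.2605,.048,75.9)"
```

```text
t 3.1 tcp [0.5394 0.2719 0.1217] yang 75.87 tilt [-2.e-04 -0.e+00 -1.e+00] F [0.45 0.02 1.08] grip 0.0852 0.0
shift [-19.2  -6.9  73.7] turn -0.0006 q6 [ 0.345  0.514 -0.198  0.859  0.     0.591]
```

Call:
{"method": "servo_tool", "body": {
  "series": [
    [[85, -19, -7, 0, 0], [85, -19, -7, 35, 0], [85, -19, -7, 74, 0], [85, -19, -7, 74, 0], [85, -19, -7, 74, 0]]
  ]
}}

```text
clock: 3.6
tcp_pos: [0.5572, 0.2601, 0.0485]
ee_rot: [0.123, 0.992, 0.0, 0.0]
ft_force: [1.2, -0.0, 0.4]
grip_width: 0.0851
gripper_force: 0.0
```

```bash
python3 -c "
from h import *
go(.5564,.2605,.048,75.9)"
```

```text
t 3.6 tcp [0.5572 0.2601 0.0485] yang 75.84 tilt [ 8.e-04  0.e+00 -1.e+00] F [ 1.17 -0.03  0.41] grip 0.0851 0.0
shift [0.8 0.2 0.5] turn -0.001 q6 [ 0.317  0.612 -0.239  0.719 -0.     0.564]
```

Close on the scraper.

Call:
{"method": "servo_tool", "body": {
  "series": [
    [[40, 1, 0, 0, 0], [15, 1, 0, 0, 0], [12, 1, 0, 0, 0], [12, 1, 0, 0, 0], [12, 1, 0, 0, 0], [12, 1, 0, 0, 0], [12, 1, 0, 0, 0]]
  ],
  "force": 50
}}

```text
clock: 4.3
tcp_pos: [0.5556, 0.2608, 0.0481]
ee_rot: [0.123, 0.992, 0.0, 0.0]
ft_force: [-1.1, -0.6, 5.3]
grip_width: 0.0193
gripper_force: 49.4
```

Call:
{"method": "servo_tool", "body": {
  "series": [
    [[12, 0, 0, -10, 0], [12, 0, 0, -30, 0], [12, 0, 0, -70, 0], [12, 0, 0, -110, -0.1], [12, 0, 0, -110, -0.24], [12, 0, 0, -110, -0.375], [12, 0, 0, -110, -0.375], [12, 0, 0, -110, -0.375]]
  ]
}}

```text
clock: 5.1
tcp_pos: [0.5548, 0.2604, 0.1571]
ee_rot: [-0.063, 0.998, -0.0, -0.0]
ft_force: [0.6, -0.1, -1.5]
grip_width: 0.019
gripper_force: 48.8
```

Run:
```python
from h import *
go(.5418,.0672,.158,97.35)
c=cap("wrist"); P=cloud(c); cv2.imwrite("pics/w2.png",c["image"])
rect(near(P,.547,.025,.075,.055,.08),"vblock")
rect(near(P,.548,.025,.1,.006,.014),"base")
```

```text
t 5.1 tcp [0.5548 0.2604 0.1571] yang 97.19 tilt [-7.e-04 -3.e-04 -1.e+00] F [ 0.56 -0.1  -1.45] grip 0.019 48.8
shift [  37.1 -190.    -0.8] turn -0.0029 q6 [ 0.318  0.497 -0.127  0.948 -0.     0.193]
vblock c 544.8 50.2 wh 40.4 54.0 ang 7.0 n 3330 z [55.8 61.2 66. ]
base c 547.0 36.0 wh 90.0 117.4 ang 7.2 n 8542 z [ 8.   9.4 10.7]
```

View pics/w2.png

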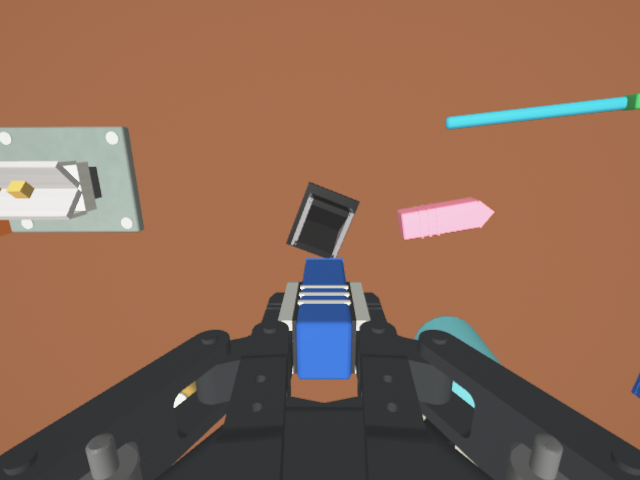

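Wrist view: the scraper is held straight between the pads at (325,320), the stand is empty at (323,220), and the groove's +y end with one chip shows at (20–100,190).

Call:
{"method": "servo_tool", "body": {
  "series": [
    [[12, 10, -45, 0, 0], [12, 19, -93, 0, 0], [12, 28, -140, 0, 0], [12, 37, -190, 0, -0.002], [12, 37, -190, 0, -0.002], [12, 37, -190, 0, -0.002], [12, 37, -190, 0, -0.002]]
  ]
}}

```text
clock: 5.85
tcp_pos: [0.5427, 0.068, 0.1571]
ee_rot: [-0.065, 0.998, 0.0, -0.0]
ft_force: [-0.4, -0.2, -0.6]
grip_width: 0.0193
gripper_force: 49.5
```

Run:
```python
from h import *
go(.5423,.0675,.0885,97.3)
c=cap("wrist"); P=cloud(c); cv2.imwrite("pics/w3.png",c["image"][:, :])
V=near(P,.547,.025,.075,.052,.075); rect(V,"vblock")
# per-slice ridge centre in nest frame
a=np.radians(7.3); ex=np.array([np.cos(a),np.sin(a)]); ey=np.array([-ex[1],ex[0]])
L=np.c_[(V[:,:2]-[.5472,.0255])@ex,(V[:,:2]-[.5472,.0255])@ey]*1000
for y in range(-50,60,10):
    s=L[abs(L[:,1]-y)<5]
    if len(s)>30: print(y,len(s),"x",np.percentile(s[:,0],[1,99]).round(1))
for r in masks_of("wrist","chip1"):
    Q=cloud(c,r["region"]); print(round(r["p"],2),np.round(r["extent"]), ((np.median(Q[:,:2],0)-[.5472,.0255])@np.c_[ex,ey]*1000).round(1), np.median(Q[:,2]).round(4)) if len(Q) else 0
```

```text
t 5.85 tcp [0.5427 0.068  0.1571] yang 97.44 tilt [-3.e-04  4.e-04 -1.e+00] F [-0.39 -0.18 -0.59] grip 0.0193 49.5
shift [ 0.5 -0.5 68.6] turn 0.0025 q6 [-0.011  0.382 -0.312  0.877  0.    -0.141]
vblock c 547.8 25.8 wh 41.3 100.4 ang 7.3 n 6745 z [53.5 60.6 66. ]
-50 304 x [-19.4  20.9]
-40 663 x [-19.5  20.9]
-30 700 x [-19.5  20.8]
-20 734 x [-19.5  20.8]
-10 762 x [-19.5  20.8]
0 674 x [-19.6  20.7]
10 722 x [-19.6  20.7]
20 709 x [-19.7  20.8]
30 607 x [-19.7  20. ]
40 568 x [-19.6  14.5]
50 302 x [-19.7  14.5]
0.72 [224. 230. 242. 248.] [ -0.3 -25. ] 0.0589
0.65 [278. 230. 289. 246.] [-0.8 13.8] 0.0591
```

View pics/w3.png

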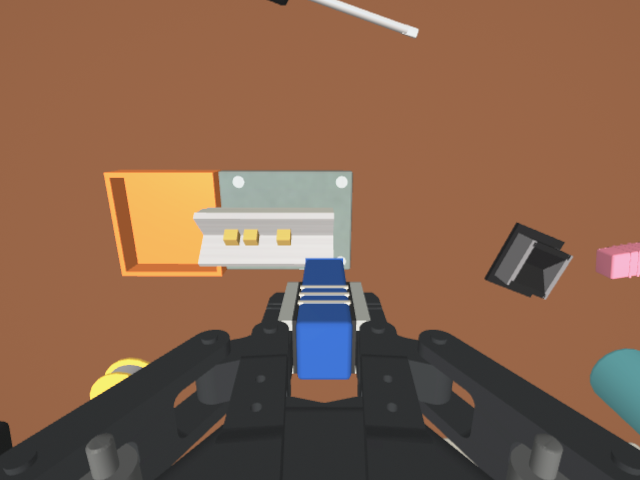

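Wrist view: three chips in the groove at (231,237), (251,237) and (284,237), with the scraper over the +y end. The block centre is at (547.8, 25.8) mm and the tool is aligned, so I'll lower it.

Call:
{"method": "servo_tool", "body": {
  "series": [
    [[12, 0, 0, 30, 0], [12, 0, 0, 55, 0], [12, 0, 0, 63, 0], [12, 0, 0, 67, 0], [12, 0, 0, 67, 0], [12, 0, 0, 67, 0]]
  ]
}}

```text
clock: 6.55
tcp_pos: [0.5437, 0.0676, 0.0913]
ee_rot: [-0.065, 0.998, -0.0, 0.001]
ft_force: [0.4, -0.5, -1.1]
grip_width: 0.0194
gripper_force: 49.5
```

Call:
{"method": "servo_tool", "body": {
  "series": [
    [[12, 0.5, 0, 1, 0], [12, 0.5, 0, 1.5, 0], [12, 0.5, 0, 1.5, 0]]
  ]
}}

```text
clock: 6.85
tcp_pos: [0.5425, 0.0672, 0.0892]
ee_rot: [-0.065, 0.998, -0.0, 0.0]
ft_force: [-0.5, 0.3, -1.0]
grip_width: 0.0193
gripper_force: 49.5
```

```bash
python3 -c "
from h import *
go(.5543,-.0248,.0891,97.3)"
```

```text
t 6.85 tcp [0.5425 0.0672 0.0892] yang 97.45 tilt [ 6.e-04 -0.e+00 -1.e+00] F [-0.5   0.35 -0.96] grip 0.0193 49.5
shift [  0.2 -92.7   0.1] turn 0.0027 q6 [-0.012  0.456 -0.395  0.719 -0.    -0.142]
```

Call:
{"method": "servo_tool", "body": {
  "series": [
    [[12, 0, -8, 0, 0], [12, 0, -16, 0, 0], [12, 0, -24, 0, 0], [12, 0, -32, 0, 0], [12, 0, -40, 0, 0], [12, 0, -48, 0, 0], [12, 0, -55, 0, 0], [12, 0, -62, 0, 0]]
  ]
}}

```text
clock: 7.65
tcp_pos: [0.5504, 0.0051, 0.0888]
ee_rot: [-0.065, 0.998, 0.0, -0.0]
ft_force: [-0.6, 0.9, -0.5]
grip_width: 0.0196
gripper_force: 49.5
```

Call:
{"method": "servo_tool", "body": {
  "series": [
    [[12, 0, -6, 0, 0], [12, 0, -12, 0, 0], [12, 0, -18, 0, 0], [12, 0, -24, 0, 0], [12, 0, -30, 0, 0], [12, 0, -35, 0, 0], [12, 0, -38, 0, 0], [12, 0, -38, 0, 0]]
  ]
}}

```text
clock: 8.45
tcp_pos: [0.5553, -0.0325, 0.0888]
ee_rot: [-0.065, 0.998, -0.0, 0.0]
ft_force: [-1.5, 0.0, 0.7]
grip_width: 0.0195
gripper_force: 49.6
```

Run:
```python
from h import *
go(.5543,-.0248,.0891,97.3)
c=cap("side"); cv2.imwrite("pics/s4.png",cv2.resize(c["image"][180:320,260:400],None,fx=4,fy=4,interpolation=cv2.INTER_CUBIC))
```

```text
t 8.45 tcp [ 0.5553 -0.0325  0.0888] yang 97.42 tilt [ 1.e-04 -5.e-04 -1.e+00] F [-1.49  0.01  0.7 ] grip 0.0195 49.6
shift [ 0.   7.8 -0.3] turn 0.0021 q6 [-0.191  0.472 -0.368  0.73  -0.    -0.32 ]
```

View pics/s4.png

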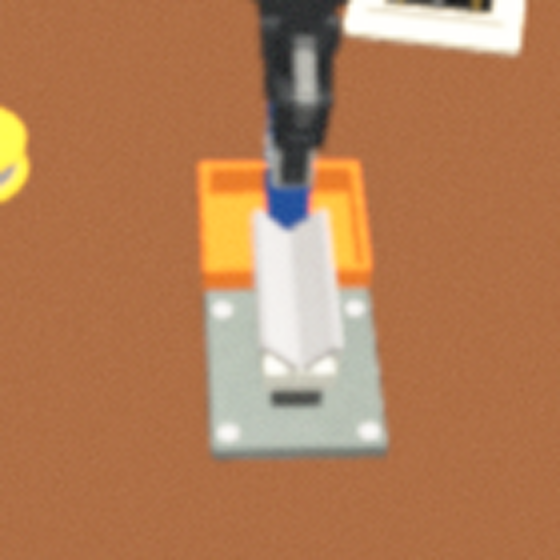

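Side view: the groove behind the scraper is clear, and the scraper stands at the tray end (290,200). I'll lift it and look into the tray.

Call:
{"method": "servo_tool", "body": {
  "series": [
    [[12, 0, 0, -20, 0], [12, 0, 0, -70, 0], [12, 0, 45, -70, 0], [12, 0, 93, -70, 0], [12, 0, 93, -70, 0], [12, 0, 93, -70, 0]]
  ]
}}

```text
clock: 9.1
tcp_pos: [0.543, 0.0615, 0.1589]
ee_rot: [-0.067, 0.998, -0.0, 0.0]
ft_force: [-0.5, -0.5, -1.7]
grip_width: 0.0199
gripper_force: 49.6
```

Run:
```python
from h import *
go(.5556,.2608,.157,75.9)
c=cap("wrist"); im=c["image"]; cv2.imwrite("pics/w5.png",cv2.resize(im[130:300,60:400],None,fx=2,fy=2))
```

```text
t 9.1 tcp [0.543  0.0615 0.1589] yang 97.63 tilt [ 3.e-04 -4.e-04 -1.e+00] F [-0.46 -0.52 -1.71] grip 0.0199 49.6
shift [-38.9 195.8   1.8] turn 0.3792 q6 [-0.022  0.379 -0.312  0.88  -0.    -0.155]
```

View pics/w5.png

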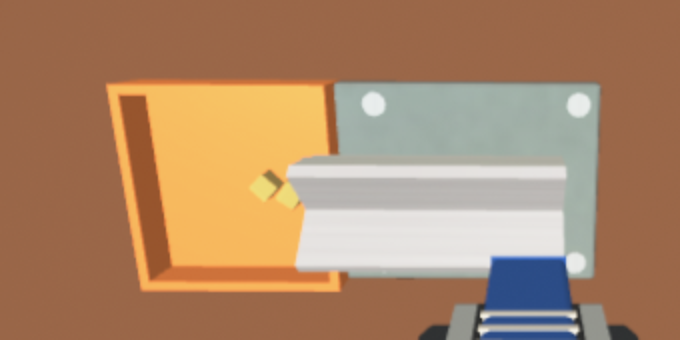

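Wrist view: the groove is empty. Two chips show in the tray at (265,187) and (288,193); the third is probably under the overhang, so I'll check for it later. Next, the scraper goes back to its stand.

Call:
{"method": "servo_tool", "body": {
  "series": [
    [[12, -9, 49, 0, 0.1], [12, -19, 98, 0, 0.2], [12, -29, 147, 0, 0.3], [12, -39, 196, 2, 0.379], [12, -39, 196, 2, 0.379], [12, -39, 196, 2, 0.379], [12, -39, 196, 2, 0.379]]
  ]
}}

```text
clock: 9.85
tcp_pos: [0.5566, 0.258, 0.1564]
ee_rot: [0.125, 0.992, -0.0, -0.0]
ft_force: [0.4, 1.1, -0.9]
grip_width: 0.0194
gripper_force: 49.9
```

Run:
```python
from h import *
go(.5556,.2606,.0485,75.9)
c=cap("side")
for n in ["side","top"]:
    c=cap(n)
    for r in masks_of(n,"chip1"):
        Q=cloud(c,r["region"]); print(n,round(r["p"],2),np.round(r["extent"]),np.median(Q,0).round(3))
```

```text
t 9.85 tcp [0.5566 0.258  0.1564] yang 75.65 tilt [-7.e-04 -8.e-04 -1.e+00] F [ 0.38  1.11 -0.88] grip 0.0194 49.9
shift [  1.6   2.4 107.9] turn -0.0043 q6 [ 0.314  0.498 -0.126  0.947 -0.001  0.564]
side 0.54 [239. 206. 266. 229.] [ 0.742 -0.096  0.024]
```

Call:
{"method": "servo_tool", "body": {
  "series": [
    [[12, 1.5, 2.5, 40, -0.004], [12, 1.5, 2.5, 80, -0.004], [12, 1.5, 2.5, 96, -0.004], [12, 1.5, 2.5, 100, -0.004], [12, 1.5, 2.5, 100, -0.004], [12, 1.5, 2.5, 100, -0.004]]
  ]
}}

```text
clock: 10.7
tcp_pos: [0.5568, 0.2627, 0.0583]
ee_rot: [0.122, 0.992, 0.001, 0.001]
ft_force: [0.5, -0.3, -0.3]
grip_width: 0.0195
gripper_force: 50.0
```

```bash
python3 -c "
from h import *
go(.5556,.2606,.0481,75.9)"
```

```text
t 10.7 tcp [0.5568 0.2627 0.0583] yang 75.95 tilt [ 2.4e-03  8.0e-04 -1.0e+00] F [ 0.5  -0.31 -0.33] grip 0.0195 50.0
shift [ 0.7 -2.3 10.2] turn 0.0009 q6 [ 0.321  0.6   -0.231  0.737  0.     0.566]
```

Call:
{"method": "servo_tool", "body": {
  "series": [
    [[12, 0.7, -1.5, 4, 0], [12, 0.7, -2, 8, 0], [12, 0.7, -2, 10, 0], [12, 0.7, -2, 10, 0], [12, 0.7, -2, 10, 0]]
  ]
}}

```text
clock: 11.2
tcp_pos: [0.5555, 0.2607, 0.0481]
ee_rot: [0.122, 0.992, 0.0, 0.001]
ft_force: [0.1, -1.5, 6.0]
grip_width: 0.0196
gripper_force: 50.7
```

```bash
python3 -c "
from h import *
go(.5556,.2606,.0481,75.9)"
```

```text
t 11.2 tcp [0.5555 0.2607 0.0481] yang 75.96 tilt [ 2.6e-03 -1.0e-04 -1.0e+00] F [ 0.14 -1.46  6.01] grip 0.0196 50.7
shift [-0.1 -0.1  0. ] turn 0.001 q6 [ 0.319  0.61  -0.245  0.714 -0.001  0.564]
```

Call:
{"method": "servo_tool", "body": {
  "series": [
    [[24, 0, 0, 0, 0], [35, 0, 0, 0, 0], [60, 0, 0, 0, 0], [70, 0, 0, -5, 0], [70, 0, 0, -40, 0], [70, 0, 0, -85, 0], [70, 0, 0, -135, 0], [70, 0, 0, -135, 0]]
  ]
}}

```text
clock: 12.0
tcp_pos: [0.5587, 0.2623, 0.1898]
ee_rot: [0.122, 0.993, 0.003, 0.006]
ft_force: [1.3, 1.2, -0.1]
grip_width: 0.0699
gripper_force: 0.0
```

Run:
```python
from h import *
go(.474,-.2935,.2,85.5)
for n in ["top","side"]:
    P=cloud(cap(n)); rect(near(P,.556,.261,.05,.075,.1),"scr top"); rect(near(P,.556,.261,.05,.02,.033),"stand top")
    rect(near(P,.475,-.29,.05,.028,.055),"barrel")
```

```text
t 12.0 tcp [0.5587 0.2623 0.1898] yang 75.99 tilt [ 0.0122  0.0041 -0.9999] F [ 1.31  1.22 -0.06] grip 0.0699 0.0
shift [ -52.5 -559.7  -13.6] turn -0.166 q6 [ 0.319  0.468 -0.085  1.004  0.     0.564]
scr top c 554.8 262.4 wh 0.3 16.0 ang 75.1 n 3 z [86.  89.  89.7]
stand top c 554.4 257.7 wh 39.4 43.8 ang 77.1 n 106 z [22.3 26.6 31.7]
barrel c 473.3 -294.5 wh 40.1 71.7 ang 85.7 n 537 z [32.9 43.4 49. ]
scr top c 556.3 260.6 wh 22.3 24.0 ang 79.3 n 204 z [77.4 87.9 89.9]
stand top c 556.3 258.4 wh 41.4 44.8 ang 75.6 n 339 z [20.9 26.8 30.4]
barrel c 475.0 -289.3 wh 33.6 72.3 ang 88.2 n 341 z [29.1 41.7 47.1]
```

Call:
{"method": "servo_tool", "body": {
  "series": [
    [[70, -5, -50, 0, 0], [70, -9, -100, -10, -0.03], [70, -14, -150, -10, -0.06], [70, -19, -200, -10, -0.09], [70, -23, -250, -10, -0.12], [70, -28, -300, -10, -0.15], [70, -33, -350, -10, -0.166], [70, -37, -400, -10, -0.166]]
  ]
}}

```text
clock: 12.9
tcp_pos: [0.4921, -0.135, 0.1902]
ee_rot: [0.039, 0.999, 0.001, -0.001]
ft_force: [0.9, 0.5, -0.1]
grip_width: 0.07
gripper_force: 0.0
```

```bash
python3 -c "
from h import *
go(.474,-.2935,.2,85.7)"
```

```text
t 12.9 tcp [ 0.4921 -0.135   0.1902] yang 85.51 tilt [-0.0027  0.0013 -1.    ] F [ 0.94  0.47 -0.06] grip 0.07 0.0
shift [   5.6 -159.4  -10. ] turn -0.0033 q6 [-0.413  0.288 -0.357  0.928  0.    -0.334]
```

Call:
{"method": "servo_tool", "body": {
  "series": [
    [[85, 2, -50, -5, 0], [85, 4, -100, -10, 0], [85, 5, -150, -10, -0.003], [85, 5, -156, -10, -0.003], [85, 5, -156, -10, -0.003], [85, 5, -156, -10, -0.003]]
  ]
}}

```text
clock: 13.5
tcp_pos: [0.4758, -0.2872, 0.2004]
ee_rot: [0.038, 0.999, 0.001, -0.001]
ft_force: [0.4, 0.7, 0.0]
grip_width: 0.0848
gripper_force: 0.0
```

Run:
```python
from h import *
c=cap("wrist"); P=cloud(c); cv2.imwrite("pics/w6.png",c["image"])
rect(near(P,.474,-.2935,.055,.034,.055),"barrel")
rect(near(P,.474,-.2935,.055,.042,.055),"barrel upper")
rect(near(P,.475,-.29,.075,.004,.055),"rest")
rect(near(P,.475,-.29,.075,.003,.008),"plate")
go(.474,-.2935,.2,85.7)
```

```text
barrel c 474.5 -295.2 wh 36.6 71.1 ang 86.2 n 2931 z [35.7 43.3 45.9]
barrel upper c 474.8 -295.0 wh 26.4 70.3 ang 86.7 n 1836 z [42.4 44.5 46.1]
rest c 476.8 -295.2 wh 74.9 109.8 ang 86.0 n 7606 z [ 4.6  6.4 45.4]
plate c 476.9 -295.3 wh 75.0 109.9 ang 85.9 n 4352 z [4.3 5.5 6.7]
t 13.55 tcp [ 0.4761 -0.2869  0.2008] yang 85.74 tilt [-0.0017  0.002  -1.    ] F [-0.36 -0.01  0.28] grip 0.0848 0.0
shift [ 1.6 -6.8  0.8] turn 0.0007 q6 [-0.675  0.361 -0.223  0.989  0.    -0.601]
```

View pics/w6.png

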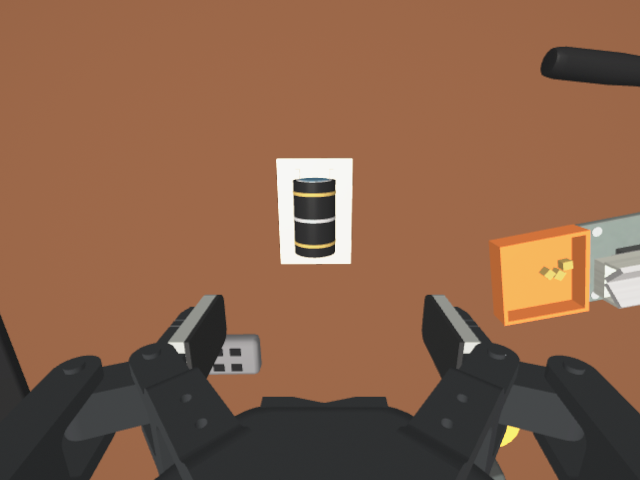

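Wrist view: all three chips lie in the tray near (555,270), the groove is clear, and the barrel is on its rest at (315,217). Now down onto the barrel.

Call:
{"method": "servo_tool", "body": {
  "series": [
    [[85, 1, -8, 40, -0.004], [85, 1, -8, 90, -0.004], [85, 1, -8, 135, -0.004], [85, 1, -8, 170, -0.004], [85, 1, -8, 182, -0.004], [85, 1, -8, 183, -0.004], [85, 1, -8, 183, -0.004], [85, 1, -8, 183, -0.004]]
  ]
}}

```text
clock: 14.35
tcp_pos: [0.4765, -0.2975, 0.0209]
ee_rot: [0.036, 0.999, -0.001, 0.001]
ft_force: [-0.5, 0.2, -0.6]
grip_width: 0.0847
gripper_force: 0.0
```

```bash
python3 -c "
from h import *
go(.4746,-.2951,.0175,86)"
```

```text
t 14.35 tcp [ 0.4765 -0.2975  0.0209] yang 85.92 tilt [ 0.0028 -0.0023 -1.    ] F [-0.55  0.25 -0.61] grip 0.0847 0.0
shift [2.1 2.2 3.4] turn -0.0013 q6 [-0.689  0.57  -0.416  0.582  0.    -0.618]
```

Call:
{"method": "servo_tool", "body": {
  "series": [
    [[85, 1, 1, 2, 0], [85, 1, 1, 2, 0], [85, 1, 1, 2, 0]]
  ]
}}

```text
clock: 14.65
tcp_pos: [0.4742, -0.2959, 0.0174]
ee_rot: [0.036, 0.999, -0.0, 0.0]
ft_force: [-0.7, -0.5, -0.7]
grip_width: 0.0848
gripper_force: 0.0
```

```bash
python3 -c "
from h import *
go(.4746,-.2951,.0175,86)"
```

```text
t 14.65 tcp [ 0.4742 -0.2959  0.0174] yang 85.88 tilt [ 7.e-04 -6.e-04 -1.e+00] F [-0.69 -0.49 -0.73] grip 0.0848 0.0
shift [-0.4  0.8 -0.1] turn -0.0021 q6 [-0.69   0.572 -0.423  0.575 -0.    -0.618]
```

Call:
{"method": "servo_tool", "body": {
  "series": [
    [[60, -0.4, 0.8, 0, -0.002], [45, -0.4, 0.8, 0, -0.002], [34, -0.4, 0.8, 0, -0.002], [34, -0.4, 0.8, 0, -0.002], [34, -0.4, 0.8, 0, -0.002], [34, -0.4, 0.8, 0, -0.002]]
  ],
  "force": 50
}}

```text
clock: 15.25
tcp_pos: [0.4747, -0.2954, 0.0171]
ee_rot: [0.035, 0.999, -0.001, 0.0]
ft_force: [-0.5, -1.4, 4.7]
grip_width: 0.0382
gripper_force: 50.2
```

Call:
{"method": "servo_tool", "body": {
  "series": [
    [[34, 0, 0, -5, 0], [34, 0, 0, -20, 0], [34, 0, 0, -60, 0], [34, 0, 0, -110, 0], [34, 0, 0, -150, 0], [34, 0, 0, -150, 0], [34, 0, 0, -150, 0]]
  ]
}}

```text
clock: 15.95
tcp_pos: [0.4747, -0.2947, 0.1673]
ee_rot: [0.035, 0.999, -0.0, 0.001]
ft_force: [-0.4, 0.2, -2.9]
grip_width: 0.0384
gripper_force: 50.9
```

```bash
python3 -c "
from h import *
go(.5478,.0258,.17,7.3)"
```

```text
t 15.95 tcp [ 0.4747 -0.2947  0.1673] yang 86.01 tilt [ 1.2e-03 -4.0e-04 -1.0e+00] F [-0.36  0.16 -2.91] grip 0.0384 50.9
shift [-50.6 324.8  -2.7] turn 1.3738 q6 [-0.688  0.391 -0.269  0.91   0.    -0.618]
```

Call:
{"method": "servo_tool", "body": {
  "series": [
    [[34, -5, 30, 0, 0.14], [34, -11, 70, 0, 0.28], [34, -17, 110, 0, 0.42], [34, -23, 150, 0, 0.56], [34, -30, 190, 0, 0.7], [34, -36, 230, 0, 0.84], [34, -42, 270, 0, 0.98], [34, -48, 300, 0, 1.12]]
  ]
}}

```text
clock: 16.75
tcp_pos: [0.5413, 0.0038, 0.1642]
ee_rot: [0.562, 0.827, -0.001, -0.002]
ft_force: [1.2, 0.4, -2.6]
grip_width: 0.0383
gripper_force: 50.9
```

```bash
python3 -c "
from h import *
go(.5478,.0258,.17,7.3)"
```

```text
t 16.75 tcp [0.5413 0.0038 0.1642] yang 21.59 tilt [-0.005   0.0014 -1.    ] F [ 1.18  0.39 -2.61] grip 0.0383 50.9
shift [18.1 14.1 -5.8] turn 0.2494 q6 [-1.300e-01  3.690e-01 -3.120e-01  8.950e-01  1.000e-03  1.064e+00]
```

Call:
{"method": "servo_tool", "body": {
  "series": [
    [[34, 17, 13, -3, 0.13], [34, 17, 13, -3, 0.25], [34, 17, 13, -3, 0.25], [34, 17, 13, -3, 0.25], [34, 17, 13, -3, 0.25]]
  ]
}}

```text
clock: 17.25
tcp_pos: [0.5482, 0.0213, 0.1688]
ee_rot: [0.659, 0.752, -0.001, -0.001]
ft_force: [0.3, -0.6, -1.2]
grip_width: 0.0382
gripper_force: 50.9
```

Run:
```python
from h import *
go(.5478,.0258,.09,7.3)
c=cap("wrist"); P=cloud(c)
rect(near(P,.5478,.0258,.075,.05,.07),"vblock")
rect(near(P,.5478,.0258,.06,.17,.21),"barrel")
for n in ["side","top"]:
    P=cloud(cap(n)); rect(near(P,.5478,.0258,.075,.05,.07),"vblock "+n); rect(near(P,.5478,.0258,.055,.16,.2),"barrel "+n)
```

```text
t 17.25 tcp [0.5482 0.0213 0.1688] yang 7.55 tilt [-2.1e-03  2.0e-04 -1.0e+00] F [ 0.31 -0.56 -1.17] grip 0.0382 50.9
shift [ 4.5  0.4 78.8] turn 0.0044 q6 [-0.096  0.375 -0.29   0.908  0.     1.343]
vblock c 543.9 53.7 wh 41.1 44.3 ang 7.3 n 3098 z [51.1 60.1 66. ]
barrel c 548.3 22.7 wh 73.1 72.1 ang 8.7 n 19398 z [181.  194.5 205.7]
vblock side c 547.6 24.6 wh 41.0 105.5 ang 7.3 n 740 z [51.5 60.5 67.5]
barrel side c 549.6 22.5 wh 60.9 77.5 ang 27.5 n 859 z [168.8 192.3 198.8]Traceback (most recent call last):
  File "<stdin>", line 7, in <module>
  File "h.py", line 16, in rect
    print(lab,"c",round(cx,1),round(cy,1),"wh",round(w,1),round(h,1),"ang",round(a,1),"n",len(P),"z",np.round(np.percentile(P[:,2],[5,50,95])*1000,1))
                                                                                                              ~~~~~~~~~~~~~^^^^^^^^^^^^^^^^^^
    return _quantile_unchecked(
        a, q, axis, out, overwrite_input, method, keepdims, weights)
    return _ureduce(a,
                    func=_quantile_ureduce_func,
    ...<5 lines>...
                    overwrite_input=overwrite_input,
                    method=method)
    r = func(a, **kwargs)
    result = _quantile(arr,
                       quantiles=q,
    ...<2 lines>...
                       out=out,
                       weights=wgt)
    slices_having_nans = np.isnan(arr[-1, ...])
                                  ~~~^^^^^^^^^
IndexError: index -1 is out of bounds for axis 0 with size 0
```

Call:
{"method": "servo_tool", "body": {
  "series": [
    [[34, 4, 0.4, 30, 0.004], [34, 4, 0.4, 65, 0.004], [34, 4, 0.4, 85, 0.004], [34, 4, 0.4, 91, 0.004], [34, 4, 0.4, 91, 0.004], [34, 4, 0.4, 91, 0.004], [34, 4, 0.4, 91, 0.004]]
  ]
}}

```text
clock: 18.1
tcp_pos: [0.5502, 0.0255, 0.0802]
ee_rot: [0.661, 0.751, 0.001, 0.001]
ft_force: [-0.4, 0.3, -1.8]
grip_width: 0.0386
gripper_force: 50.9
```

```bash
python3 -c "
from h import *
go(.5478,.0258,.0644,7.3)"
```

```text
t 18.1 tcp [0.5502 0.0255 0.0802] yang 7.27 tilt [ 2.8e-03 -2.0e-04 -1.0e+00] F [-0.4   0.29 -1.83] grip 0.0386 50.9
shift [ 0.6 -2.4 15.8] turn -0.0005 q6 [-0.088  0.473 -0.395  0.7    0.     1.356]
```

Call:
{"method": "servo_tool", "body": {
  "series": [
    [[34, 0.3, -1, 2, 0], [34, 0.3, -1, 4, 0], [34, 0.3, -1, 4, 0], [34, 0.3, -1, 4, 0]]
  ]
}}

```text
clock: 18.5
tcp_pos: [0.5478, 0.0259, 0.0748]
ee_rot: [0.661, 0.751, -0.0, -0.0]
ft_force: [0.4, 0.4, -2.0]
grip_width: 0.038
gripper_force: 50.9
```

```bash
python3 -c "
from h import *
go(.5478,.0258,.0644,7.3)"
```

```text
t 18.5 tcp [0.5478 0.0259 0.0748] yang 7.28 tilt [-1.e-04 -0.e+00 -1.e+00] F [ 0.41  0.35 -2.  ] grip 0.038 50.9
shift [-0.1 -0.  10.4] turn -0.0003 q6 [-0.087  0.478 -0.403  0.69  -0.     1.356]
```

Centred exactly, so I'll press down slowly.

Call:
{"method": "servo_tool", "body": {
  "series": [
    [[34, 0, 0, 2, 0], [34, 0, 0, 4, 0], [34, 0, 0, 5.5, 0], [34, 0, 0, 7, 0], [34, 0, 0, 7, 0], [34, 0, 0, 7, 0], [34, 0, 0, 7, 0]]
  ]
}}

```text
clock: 19.2
tcp_pos: [0.548, 0.0259, 0.0681]
ee_rot: [0.661, 0.751, 0.0, 0.0]
ft_force: [-1.2, 0.5, 3.0]
grip_width: 0.0382
gripper_force: 51.2
```

Run:
```python
from h import *
go(.5478,.0258,.0644,7.3)
P=cloud(cap("wrist")); V=near(P,.5478,.0258,.075,.045,.07); rect(V,"vblock"); print(np.percentile(V[:,2],[98,99,99.8]).round(4))
```

```text
t 19.2 tcp [0.548  0.0259 0.0681] yang 7.28 tilt [ 4.e-04 -0.e+00 -1.e+00] F [-1.24  0.46  2.99] grip 0.0382 51.2
shift [-0.1 -0.2  3.7] turn -0.0004 q6 [-0.087  0.487 -0.41   0.674  0.     1.356]
vblock c 542.6 67.7 wh 41.2 17.1 ang 6.9 n 3561 z [48.6 58.8 65.8]
[0.0684 0.069  0.0698]
```

Call:
{"method": "servo_tool", "body": {
  "series": [
    [[34, 0, 0, 1.5, 0], [34, 0, 0, 2.5, 0], [34, 0, 0, 3.5, 0], [34, 0, 0, 3.5, 0], [34, 0, 0, 3.5, 0], [34, 0, 0, 3.5, 0], [34, 0, 0, 3.5, 0]]
  ]
}}

```text
clock: 19.95
tcp_pos: [0.5484, 0.0259, 0.0649]
ee_rot: [0.661, 0.751, 0.0, 0.0]
ft_force: [-0.5, 0.6, 7.2]
grip_width: 0.0385
gripper_force: 51.6
```

Run:
```python
from h import *
go(.5478,.0258,.0644,7.3)
c=cap("wrist"); P=cloud(c); cv2.imwrite("pics/w9.png",c["image"])
V=near(P,.5478,.0258,.075,.04,.07); rect(V,"vblock"); print(np.percentile(V[:,2],[98,99,99.8]).round(4))
go(.5478,.0258,.0644,7.3)
c=cap("side"); cv2.imwrite("pics/s9.png",cv2.resize(c["image"][160:400,240:420],None,fx=2.4,fy=2.4,interpolation=cv2.INTER_CUBIC))
go(.5478,.0258,.0644,7.3)
```

```text
t 19.95 tcp [0.5484 0.0259 0.0649] yang 7.28 tilt [ 0.0012  0.     -1.    ] F [-0.47  0.62  7.22] grip 0.0385 51.6
shift [-0.1 -0.6  0.5] turn -0.0003 q6 [-0.087  0.491 -0.413  0.666  0.     1.356]
vblock c 544.7 56.5 wh 51.1 39.4 ang 7.2 n 3844 z [44.6 56.  66.7]
[0.0689 0.0695 0.0699]
t 20.0 tcp [0.5484 0.0259 0.0649] yang 7.28 tilt [ 0.0013  0.     -1.    ] F [-2.26  0.63  8.21] grip 0.0383 51.6
shift [-0.1 -0.6  0.5] turn -0.0003 q6 [-0.087  0.491 -0.413  0.666  0.     1.356]
t 20.05 tcp [0.5484 0.0259 0.0649] yang 7.28 tilt [ 1.2e-03  1.0e-04 -1.0e+00] F [-2.13 -0.24  8.08] grip 0.0383 51.6
shift [-0.  -0.6  0.5] turn -0.0004 q6 [-0.087  0.491 -0.413  0.666  0.     1.356]
```

View pics/s9.png

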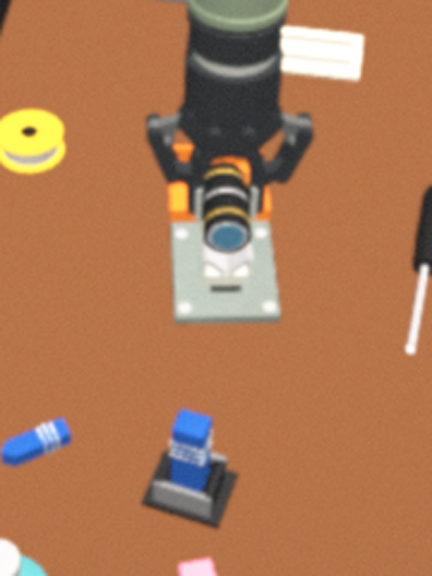

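View pics/w9.png

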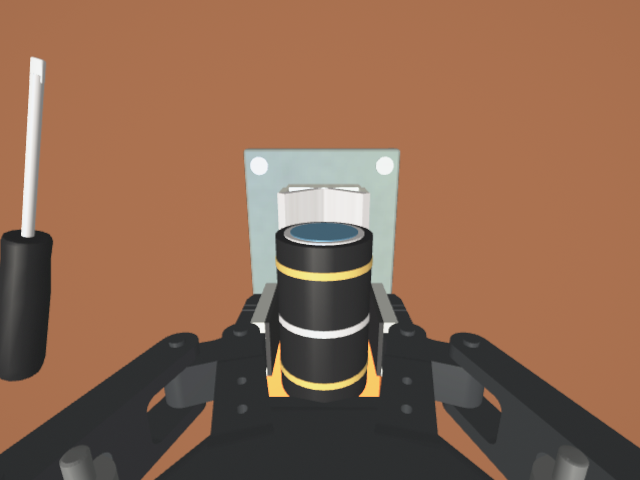

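The side and wrist views show the barrel lying along the groove with its near end inside the block, and the scraper standing in its stand. I'll check the sink on the block's top edge before handing in.

Run:
```python
from h import *
f=[]
for k in range(3):
    P=cloud(cap("wrist")); f.append(manip.sense()["ft_force"][2])
a=np.radians(7.3); ex=np.array([np.cos(a),np.sin(a)]); ey=np.array([-ex[1],ex[0]])
d=P[:,:2]-[.5478,.0258]; x=d@ex*1000; y=d@ey*1000; z=P[:,2]*1000
def s(m): m&=(z>40)&(z<75); return m.sum(),np.percentile(z[m],[10,50,90]).round(1) if m.sum() else 0
print("top L",s((x<-17.5)&(x>-20)&(y>38)&(y<48)),"top R",s((x>17.5)&(x<20)&(y>38)&(y<48)),"bottom",s((abs(x)<1.5)&(y>40)&(y<48)),f)
k=(abs(x)<21)&(y>38)&(y<48)&(z>40)&(z<75); print("V fit z-|x|",np.median((z-abs(x))[k&(abs(x)>2)&(abs(x)<15)]))
b=(abs(x)<25)&(z>75)&(z<110)&(y>10); print("barrel +y end",np.percentile(y[b],99), "top z",np.percentile(z[b&(y<34)&(abs(x)<3)],[50]))
```

```text
top L (np.int64(101), array([58.4, 59.3, 60.5])) top R (np.int64(110), array([59.6, 60.7, 61.9])) bottom (np.int64(100), array([44.9, 45.8, 47. ])) [np.float64(7.467536986540179), np.float64(6.494772338602975), np.float64(7.429691922378191)]
V fit z-|x| 44.92475187037597
barrel +y end 36.99091091100082 top z [92.9647237]
```

Call:
{"method": "servo_tool", "body": {
  "series": [
    [[34, 0, 0, 0.4, 0], [34, 0, 0, 0.4, 0], [34, 0, 0, 0.4, 0]]
  ]
}}

```text
clock: 20.5
tcp_pos: [0.5484, 0.0259, 0.0646]
ee_rot: [0.661, 0.751, 0.0, 0.0]
ft_force: [-1.1, 0.2, 7.9]
grip_width: 0.0386
gripper_force: 51.7
```

```bash
python3 -c "
from h import *
go(.5478,.0258,.0644,7.3)
print(manip.hand_in())"
```

```text
t 20.5 tcp [0.5484 0.0259 0.0646] yang 7.28 tilt [ 1.3e-03  1.0e-04 -1.0e+00] F [-1.12  0.19  7.87] grip 0.0386 51.7
shift [-0.  -0.6  0.2] turn -0.0004 q6 [-0.087  0.491 -0.413  0.665  0.     1.356]
the job is handed in; nothing more can be done
None
```

I handed the job in at 20.5 s: all three chips are in the tray, the scraper is upright in its stand, and the barrel is gripped and pressed in the groove with the V-block down about 5 mm (estimated from depth and force); the judge's verdict was not shown.

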